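# Find the sound charger contact and dock the radio

### The arm

A 6-joint arm with a two-finger parallel gripper is mounted at the origin on a cart in front of the work surface, level with it; the furniture and walls round the work are solid. World frame = base frame: x ahead of the robot, y to its left, z up, the work surface at z = 0. Lengths are in mm, angles in rad, forces in N, time in s.
With the tool pointing down it reaches from about 350 to 875 mm from the base axis. Payload 4.2 kg.
Tool frame: the origin (TCP) lies at the very end of the fingers, on their centre line; the grasp point (between the pads) lies 19 mm behind it; z points along the fingers, y is the line along which they close (so a half turn about z gives the same grasp; the last joint's range is limited). The gripper opens to 85 mm and grips with 20 to 120 N. Pads are 22 mm wide; open, the fingers measure 114 mm over their backs; the gripper's body (76 mm by 85 mm) begins 54 mm behind the grasp point. The pads swing forward as they close: fully open they stand 13 mm farther back than shut.
Start: joints at [1.438, 0.385, 0.008, 0, -1.194, -0.259], TCP at [238.625, 577.631, 231.312] pointing down, gripper open.
Joint ranges: [-3.14, 3.14], [-1.21, 2.06], [-1.07, 1.41], [-3.16, 2.05], [-2.99, -0.16], [-3.1, 3.1]. Speed limits (rad/s): [2.79, 2.79, 3.14, 3.14, 3.14, 3.14].

### API

Orientations are given as a unit quaternion [x, y, z, w].
In Python, from bench import arm, optics gives the robot as it stands. The module is installed in compiled form; this text tells all that it offers.
- The arm moves only by the tool step_arm, never from a script. Its argument "motion" is a list of rows, each an object with "dr": the turn, a rotation vector about the tool's x, y, z in units of 8 degrees (1.0 is 8 degrees), a list of three; "slide": the shift along the tool's x, y, z in mm, a list of three; "jaw": the finger opening in mm, from 0 to 85.4. A call has exactly 8 rows; each row is the pose to reach, as a shift and turn from the pose commanded when the call began, along the tool's axes at that moment; what a row does not reach only later rows make up. A row lasts 1/8 s, in which the tool goes at most 62.5 mm and 10.7 degrees, less where a joint would pass 70% of its speed; a pose out of reach is approached as far as the arm can. A call with a gripper value outside its range is refused whole. The fingers move at their own pace and stop on an object; the grip force is fixed at half the most. Time passes only in rows, so rows that repeat a pose let the fingers close, or fill a call up. It gives the time, the measured TCP pose, the force, the opening and the grip force at its end, in the units of the state.
- arm.read_state(): the state, without advancing time (a new reading comes with each control period).
- optics.get_image(name): name is "side" or "top" or "wrist"; returns the picture (480x640x3 uint8, blue, green, red); there is no depth.
- optics.camera_info(name): a dict with "camera_matrix" (3x3 intrinsics, pixels), "view" (4x4, takes a point from world to camera coordinates); the wrist camera has in their place "T_tool_cam" (4x4, takes a point from camera to tool coordinates, whose origin is the TCP and whose axes are the flange's). Camera axes: x right, y up, looking along -z (the intrinsics and any distortion apply to the point x, -y, -z); pixel columns grow to the right and rows downward; lengths in mm; the calibration is good to about 2 mm. A picture is of the moment at which its call begins: read the wrist's pose just before it. camera_info takes no time and is no camera call.
- arm.job_done(): hands the job in; it is judged then, once.
The state is a dict: "clock": time; "joints": joint angles; "joint_vel": joint speeds; "joint_efforts": joint torques, N m; "position": TCP position; "ee_rot": TCP orientation; "contact_force": force on the tool from outside, world axes, zero at the start; "wrist_torque": the same for the moment, N m; "gripper_width": finger opening in mm; "grasp_force": force on a finger pad.
Only numpy, scipy, OpenCV 4.12 (cv2) and the standard library are available. Lean on these libraries where they do the work, as an engineer would, in place of code of your own. Each camera call takes 0.05 s, during which the arm holds its last target. There are 200 camera calls.

### The job

Two of the three contact springs in the radio charger have gone limp. Working from the left bay to the right, press the free tip of each brass contact leaf gently down to its stop with the closed fingertips and feel how hard it pushes back, then stand the radio upright and fully home in the bay whose leaf is clearly the stiffest, with its front facing out of the charger, and let go. Do not lean hard on the charger, and leave the other things alone.

Things in the scene. Friction and masses are not known exactly. Their poses are not given: they have to be found in the camera images.
- charger: black three-bay desk charger, 124 x 240 x 56 mm, fixed to the worktop. Origin under the middle bay's pocket centre, on the worktop. x points to its back (away from the open low-walled front), y to its left as seen from the front, z up. The bays stand side by side along y, 72 mm apart
- place_left (a point): the point at the centre of the left bay's pocket floor (left = y of the charger, as seen by someone at its front), 20 mm above the worktop; tells the place, not which insert sits there
- place_middle (a point): the same point in the middle bay
- place_right (a point): the same point in the right bay
- bay_1: one of three bay inserts, alike to the eye, fixed in the charger; which sits left, middle or right differs each time. Axes as the charger's, origin below the pocket centre at worktop height. Pocket 36 mm (x) by 59 mm (y) inside, floor 20 mm up; side walls to 50 mm, rear to 52, front to 36, each with a 6 mm flared lip on top. Over 22 N by the fingers, or 40 N by anything, damages an insert
- bay_2: another bay insert, same description
- bay_3: another bay insert, same description
- leaf_1_tip (a point): top of the rounded free tip of bay_1's brass leaf (40 x 9 mm, clamped behind the rear wall, sloping up through a window in it to end over the pocket centre); moves with the leaf. Free: 9 mm above the pocket floor, 1 mm in front of the centre; at the stop: flush with the floor, 2 mm in front of the centre
- leaf_2_tip (a point): the same for bay_2
- leaf_3_tip (a point): the same for bay_3
- leaf_1 (a joint): bend of bay_1's leaf, rad: 0 free, 0.22 flush with the pocket floor, which is the stop for whatever presses it; springs back. Its push on what presses the tip grows evenly from zero: when flush about 3 N for the one sound leaf, about 1 N for the two tired ones. A fingertip at the stop rests on the rigid floor, which then takes the rest of the force
- leaf_2 (a joint): the same for bay_2
- leaf_3 (a joint): the same for bay_3
- seat_1 (a point): centre of the pocket floor of bay_1, where the centre of the radio's underside belongs
- seat_2 (a point): the same for bay_2
- seat_3 (a point): the same for bay_3
- radio: red handheld radio standing on the sink surround (5 mm below the worktop), about 0.42 kg; body 33 mm thick (x) by 56 mm wide (y) by 114 mm high, with an antenna to 155 mm on its y side and a knob to 123 mm on the other. Origin in the underside; x points out of its back, so -x out of its keypad front. Once seated its weight holds any leaf down
- radio_foot (a point): centre of the radio's underside
- radio_front (a point): point on the radio's keypad front, 60 mm up
- badge: flat plastic visit badge 130 x 56 x 7 mm, lying in front of the charger; leave alone
- glass: upturned painted drinking glass, 61 mm across, 124 mm high, behind the charger; leave alone
- mug: mug, 78 mm across, 90 mm high, behind the charger; leave alone
- spoon: teaspoon 133 x 27 x 13 mm, lying in front of the charger; leave alone

How it is judged:
By the outcome, as a careful person would: the job done as asked, in the order asked, and still so for the second after the job is handed in, with the robot touching nothing.
It also fails if it takes over 72 s, if anything falls off the work surface, if the arm or the gripper's body presses on something with over 40 N, if the wrist force passes 120 N, or if a joint passes its speed limit or range.

## Working session

There is one attempt and no reset: what is moved stays moved. The work goes in short steps, Python scripts to look and compute and a tool call to move; the robot and the scene stay as the last step left them, time stands still between calls to the robot, and variables do not carry over. Pictures are saved under pics/ and viewed, at most 10 in all, crops included, and the job is handed in when it is done.

Besides the shell and the picture viewer there is one more tool, called as name([rows], argument=value, ...), one row to a line, values as JSON. step_arm: Moves the arm, as the interface text tells. Its arguments: {"type":"object","properties":{"motion":{"type":"array","items":{"type":"object","properties":{"dr":{"type":"array","items":{"type":"number"}},"slide":{"type":"array","items":{"type":"number"}},"jaw":{"type":"number"}}}}},"required":["motion"]}

```bash
mkdir -p pics; python3 - <<'E'
from bench import arm, optics
import cv2,json,numpy as np
np.set_printoptions(suppress=True,precision=3)
s=arm.read_state(); print({k:np.round(v,3) for k,v in s.items()})
for n in("side","top","wrist"):
    cv2.imwrite(f"pics/{n}0.png",optics.get_image(n)); print(n,optics.camera_info(n))
E
```

```text
{'clock': np.float64(0.0), 'joints': array([ 1.438,  0.386,  0.007, -0.001, -1.194, -0.259]), 'joint_vel': array([-0.001,  0.001, -0.001, -0.001, -0.001, -0.001]), 'joint_efforts': array([  0.   , -39.228,  18.84 ,   4.186,  -0.005,  -0.   ]), 'position': array([238.416, 577.106, 230.189]), 'ee_rot': array([ 0.981, -0.195, -0.   ,  0.001]), 'contact_force': array([ 0.259,  0.627, -0.215]), 'wrist_torque': array([ 0.027,  0.016, -0.007]), 'grasp_force': np.float64(0.0), 'gripper_width': np.float64(85.288)}
side {'camera_matrix': array([[539.787,   0.   , 305.002],
       [  0.   , 539.787, 244.052],
       [  0.   ,   0.   ,   1.   ]]), 'view': array([[   -0.999,    -0.044,     0.024,   592.428],
       [    0.04 ,    -0.414,     0.909,   -88.723],
       [   -0.03 ,     0.909,     0.415, -1058.695],
       [    0.   ,     0.   ,     0.   ,     1.   ]])}
top {'camera_matrix': array([[456.932,   0.   , 320.667],
       [  0.   , 456.932, 243.177],
       [  0.   ,   0.   ,   1.   ]]), 'view': array([[   0.02 ,   -1.   ,    0.009,  -51.155],
       [   0.993,    0.021,    0.114, -586.117],
       [  -0.115,    0.006,    0.993, -922.733],
       [   0.   ,    0.   ,    0.   ,    1.   ]])}
wrist {'camera_matrix': array([[334.229,   0.   , 322.018],
       [  0.   , 334.229, 240.271],
       [  0.   ,   0.   ,   1.   ]]), 'T_tool_cam': array([[  -0.001,    0.949,    0.315,   79.571],
       [   1.   ,    0.001,   -0.   ,    0.048],
       [  -0.001,    0.315,   -0.949, -142.53 ],
       [   0.   ,    0.   ,    0.   ,    1.   ]])}
```

View pics/top0.png

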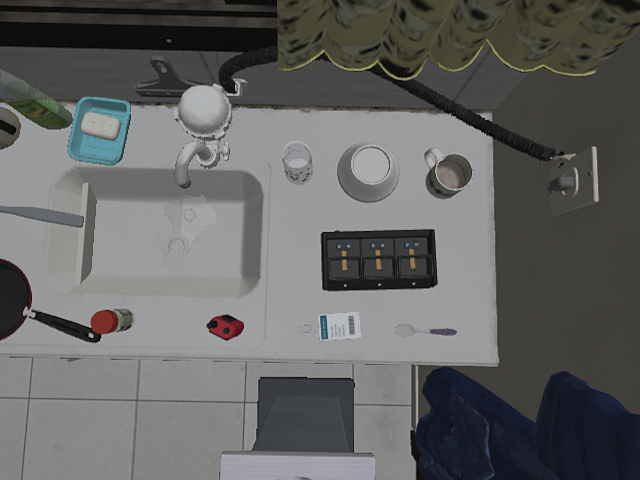

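View pics/side0.png

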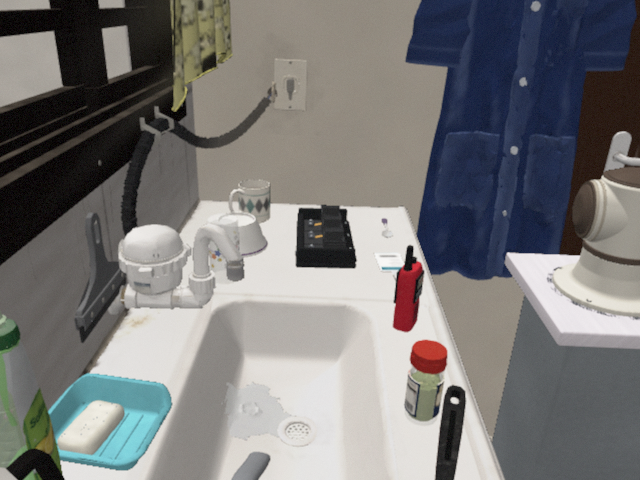

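```bash
python3 - <<'E'
import cv2,numpy as np
t=cv2.imread("pics/top0.png");s=cv2.imread("pics/side0.png")
a=cv2.resize(t[220:300,310:450],None,fx=5,fy=5,interpolation=cv2.INTER_CUBIC)[:, :700]
b=cv2.resize(t[305:345,190:260],None,fx=5,fy=5,interpolation=cv2.INTER_CUBIC)
c=cv2.resize(s[240:340,380:435],None,fx=4,fy=2,interpolation=cv2.INTER_CUBIC)
im=np.zeros((600,700,3),np.uint8); im[:400]=a; im[400:600,:350]=b; im[400:600,360:580]=c
cv2.imwrite("pics/c1.png",im)
d=cv2.resize(s[195:275,285:365],None,fx=7,fy=7,interpolation=cv2.INTER_CUBIC);cv2.imwrite("pics/c2.png",d)
E
```

```text
(no output)
```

View pics/c1.png

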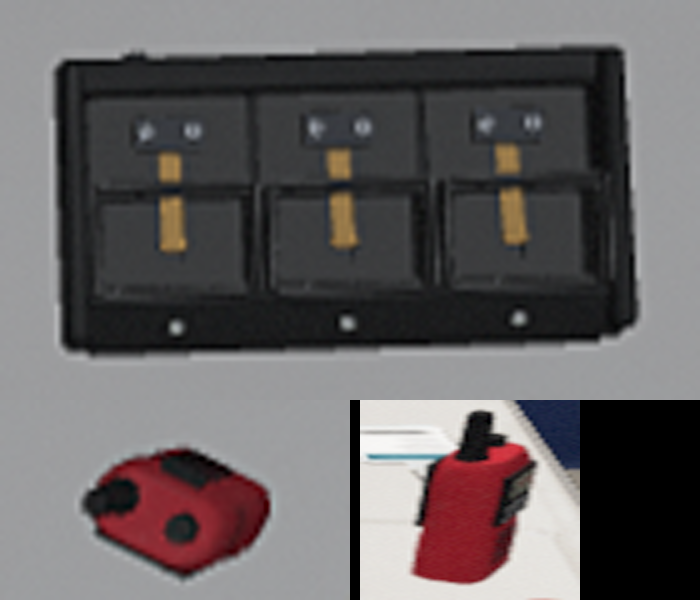

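View pics/c2.png

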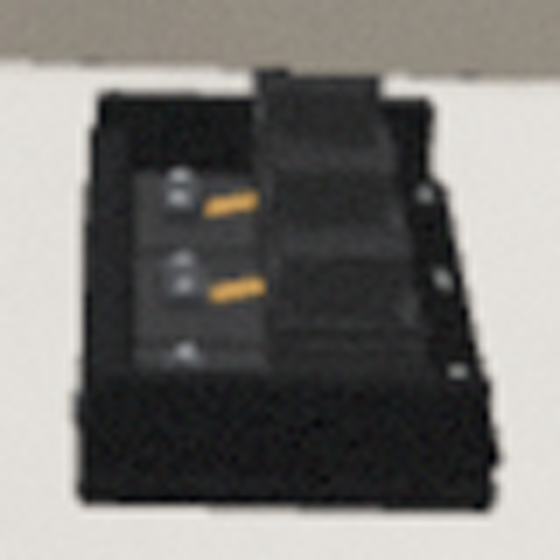

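```bash
cat >h.py <<'E'
from bench import arm, optics
import cv2,numpy as np
from scipy.spatial.transform import Rotation as R
np.set_printoptions(suppress=True,precision=2)
def cam(n,st=None):
    i=optics.camera_info(n); K=i["camera_matrix"]
    if n!="wrist": V=i["view"]
    else:
        T=np.eye(4);T[:3,:3]=R.from_quat(st["ee_rot"]).as_matrix();T[:3,3]=st["position"]
        V=np.linalg.inv(T@i["T_tool_cam"])
    return K,V
def pt(n,uv,z,st=None):
    K,V=cam(n,st); d=np.linalg.inv(K)@[uv[0],uv[1],1]; d=V[:3,:3].T@(d*[1,-1,-1]); c=-V[:3,:3].T@V[:3,3]
    return c+d*(z-c[2])/d[2]
def px(n,p,st=None):
    K,V=cam(n,st); q=(V[:3,:3]@p+V[:3,3])*[1,-1,-1]; q=K@q; return q[:2]/q[2]
def tool(p,st=None):  # world point in tool frame
    st=st or arm.read_state(); return R.from_quat(st["ee_rot"]).as_matrix().T@(np.array(p)-st["position"])
E
python3 - <<'E'
from h import *
tips=[pt("top",u,29) for u in [(344.6,270),(378.9,269),(413.1,268.6)]]
print(tips); d=tips[0]-tips[2]; print(np.linalg.norm(d),"yaw",np.degrees(np.arctan2(-d[0],d[1])))
L=pt("top",(310+57/5,220+68/5),56)
for c in [(62,65),(620,50),(632,328),(68,350)]: print(pt("top",(310+c[0]/5,220+c[1]/5),50))
f=lambda u,v:(190+u/5,305+(v-400)/5)
a=pt("top",f(98,532),109);b=pt("top",f(185,575),109); print("front edge",a,b,"yaw",np.degrees(np.arctan2(-(a-b)[0],(a-b)[1])))
print("ant",pt("top",f(98,502),150),"knob",pt("top",f(181,525),118))
print("side foot",[pt("side",(380+u/4,240+(v-400)/2),-5) for u,v in [(55,575),(132,580)]])
E
```

```text
[array([532.24, -90.13,  29.  ]), array([ 535.83, -161.91,   29.  ]), array([ 538.17, -233.6 ,   29.  ])]
143.59285764408955 yaw 2.3652297262364996
[606.41 -41.96  50.  ]
[ 617.65 -272.73   50.  ]
[ 503.12 -276.71   50.  ]
[489.47 -46.73  50.  ]
front edge [406.8  167.16 109.  ] [391.54 133.78 109.  ] yaw -24.556953877932816
ant [420.71 158.29 150.  ] knob [410.7  134.35 118.  ]
side foot [array([433.52, 162.26,  -5.  ]), array([401.35, 167.38,  -5.  ])]
```

```bash
cat >>h.py <<'E'
def go(p,yaw):
    st=arm.read_state(); M=R.from_quat(st["ee_rot"])
    T=R.from_euler("z",yaw,degrees=True)*R.from_quat([1,0,0,0])
    print("clk",st["clock"],"pos",st["position"],"F",st["contact_force"],"w",st["gripper_width"])
    print("slide",M.as_matrix().T@(np.array(p)-st["position"]),"dr",np.degrees((M.inv()*T).as_rotvec())/8)
E
python3 -c "
from h import *
go([532,-90,140],2.4)"
```

```text
clk 0.15 pos [238.48 577.23 230.47] F [-0.16  0.04 -0.46] w 85.47313505633805
slide [526.12 504.37  91.37] dr [ 0.01  0.   -3.11]
```

step_arm([
  {"dr":[0,0,-0.4],"slide":[60,57,0],"jaw":0},
  {"dr":[0,0,-0.8],"slide":[100,95,0],"jaw":0},
  {"dr":[0,0,-1.2],"slide":[140,134,0],"jaw":0},
  {"dr":[0,0,-1.6],"slide":[180,172,0],"jaw":0},
  {"dr":[0,0,-2],"slide":[220,210,0],"jaw":0},
  {"dr":[0,0,-2.4],"slide":[260,249,0],"jaw":0},
  {"dr":[0,0,-2.8],"slide":[300,287,0],"jaw":0},
  {"dr":[0,0,-3.1],"slide":[340,326,0],"jaw":0},
])

```text
clock: 1.15
position: [428.7, 144.8, 231.4]
ee_rot: [1.0, 0.021, 0.0, -0.0]
contact_force: [0.3, 0.5, 0.1]
gripper_width: -0.0
grasp_force: 0.0
```

```bash
python3 -c "
from h import *
go([532,-90,140],2.4)"
```

```text
clk 1.15 pos [428.68 144.8  231.39] F [0.27 0.49 0.1 ] w -0.019792286298977144
slide [ 93.11 239.05  91.36] dr [-0.   -0.    0.01]
```

step_arm([
  {"dr":[0,0,0],"slide":[20,48,18],"jaw":0},
  {"dr":[0,0,0],"slide":[40,96,36],"jaw":0},
  {"dr":[0,0,0],"slide":[60,144,54],"jaw":0},
  {"dr":[0,0,0],"slide":[78,192,72],"jaw":0},
  {"dr":[0,0,0],"slide":[93,239,91],"jaw":0},
  {"dr":[0,0,0],"slide":[93,239,91],"jaw":0},
  {"dr":[0,0,0],"slide":[93,239,91],"jaw":0},
  {"dr":[0,0,0],"slide":[93,239,91],"jaw":0},
])

```text
clock: 2.15
position: [531.2, -87.5, 141.0]
ee_rot: [1.0, 0.021, 0.001, -0.0]
contact_force: [0.8, 0.1, -0.5]
gripper_width: 0.1
grasp_force: 0.0
```

```bash
python3 - <<'E'
from h import *
st=arm.read_state(); im=optics.get_image("wrist")
p=st["position"]; print(p,st["contact_force"]); z=p*[1,1,0]
for h in (29,140): print(h,px("wrist",z+[0,0,h],st))
cv2.imwrite("pics/w1.png",im)
E
```

```text
[531.19 -87.5  141.01] [ 0.81  0.06 -0.51]
29 [322.6  234.65]
140 [322.99 303.18]
```

View pics/w1.png

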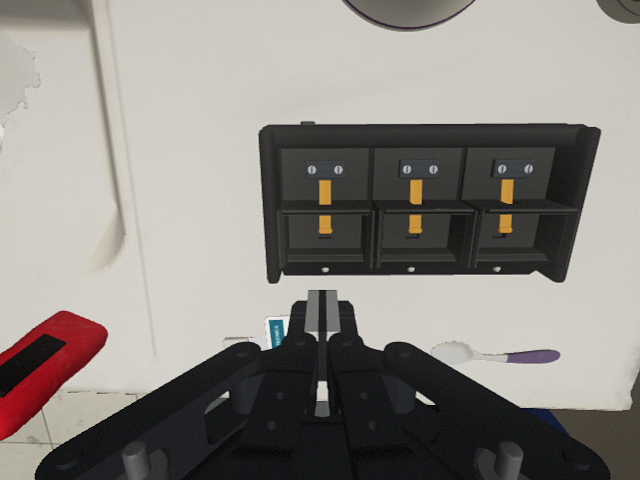

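```bash
python3 - <<'E'
from h import *
st=arm.read_state()
for u in (325,415,505.5): print(pt("wrist",(u,231.5),29,st))
fs=[]
for i in range(8): optics.get_image("top"); fs.append(arm.read_state()["contact_force"])
print(np.mean(fs,0),np.std(fs,0)); go([531,-90,40],2.4)
E
```

```text
[533.94 -89.18  29.  ]
[ 536.95 -160.74   29.  ]
[ 539.99 -232.69   29.  ]
[ 0.17 -0.34  0.02] [0.22 0.4  0.47]
clk 2.6 pos [531.12 -88.27 140.44] F [ 0.15 -0.77 -0.26] w -0.3302912874176385
slide [ -0.21   1.73 100.44] dr [-0. -0. -0.]
```

step_arm([
  {"dr":[0,0,0],"slide":[2,1.3,20],"jaw":0},
  {"dr":[0,0,0],"slide":[2,1.3,45],"jaw":0},
  {"dr":[0,0,0],"slide":[2,1.3,70],"jaw":0},
  {"dr":[0,0,0],"slide":[2,1.3,88],"jaw":0},
  {"dr":[0,0,0],"slide":[2,1.3,100],"jaw":0},
  {"dr":[0,0,0],"slide":[2,1.3,104],"jaw":0},
  {"dr":[0,0,0],"slide":[2,1.3,104],"jaw":0},
  {"dr":[0,0,0],"slide":[2,1.3,104],"jaw":0},
])

```text
clock: 3.6
position: [533.7, -89.7, 37.0]
ee_rot: [1.0, 0.021, 0.001, -0.0]
contact_force: [-0.7, -0.3, -0.6]
gripper_width: -0.0
grasp_force: 0.0
```

```bash
cat >>h.py <<'E'
def F(n=8):
    q=[]
    for i in range(n): optics.get_image("top"); s=arm.read_state(); q.append(np.r_[s["contact_force"],s["position"],s["wrist_torque"]])
    print("clk",s["clock"],"F/pos/T",np.mean(q,0),"sd",np.std(q,0)[:6])
E
python3 -c "
from h import *
F(6)"
```

```text
clk 3.9 F/pos/T [  0.11   0.2   -0.18 533.47 -89.66  36.82   0.01   0.     0.01] sd [0.41 0.36 0.5  0.13 0.01 0.15]
```

step_arm([
  {"dr":[0,0,0],"slide":[0,0,4],"jaw":0},
  {"dr":[0,0,0],"slide":[0,0,7],"jaw":0},
  {"dr":[0,0,0],"slide":[0,0,9],"jaw":0},
  {"dr":[0,0,0],"slide":[0,0,11],"jaw":0},
  {"dr":[0,0,0],"slide":[0,0,13],"jaw":0},
  {"dr":[0,0,0],"slide":[0,0,14.5],"jaw":0},
  {"dr":[0,0,0],"slide":[0,0,15.5],"jaw":0},
  {"dr":[0,0,0],"slide":[0,0,15.5],"jaw":0},
])

```text
clock: 4.9
position: [533.1, -89.7, 20.8]
ee_rot: [1.0, 0.02, -0.0, 0.0]
contact_force: [-0.5, 0.2, 0.2]
gripper_width: -0.0
grasp_force: 0.4
```

```bash
python3 -c "
from h import *
F(8)"
```

```text
clk 5.3 F/pos/T [ -0.58  -0.45   0.65 533.19 -89.7   20.87  -0.04   0.19   0.01] sd [0.49 0.28 0.46 0.02 0.01 0.02]
```

step_arm([
  {"dr":[0,0,0],"slide":[0,0,0.4],"jaw":0},
  {"dr":[0,0,0],"slide":[0,0,0.7],"jaw":0},
  {"dr":[0,0,0],"slide":[0,0,0.9],"jaw":0},
  {"dr":[0,0,0],"slide":[0,0,1.1],"jaw":0},
  {"dr":[0,0,0],"slide":[0,0,1.2],"jaw":0},
  {"dr":[0,0,0],"slide":[0,0,1.2],"jaw":0},
  {"dr":[0,0,0],"slide":[0,0,1.2],"jaw":0},
  {"dr":[0,0,0],"slide":[0,0,1.2],"jaw":0},
])

```text
clock: 6.3
position: [533.2, -89.7, 20.1]
ee_rot: [1.0, 0.021, 0.0, 0.0]
contact_force: [-2.2, 0.4, 4.4]
gripper_width: -0.1
grasp_force: 2.7
```

```bash
python3 -c "
from h import *
F(4)"
```

```text
clk 6.5 F/pos/T [ -2.33   0.44   5.07 533.19 -89.7   20.08   0.09   0.61  -0.03] sd [0.36 0.44 0.47 0.02 0.01 0.01]
```

step_arm([
  {"dr":[0,0,0],"slide":[0,0,-25],"jaw":0},
  {"dr":[0,0,0],"slide":[0,0,-55],"jaw":0},
  {"dr":[0,0,0],"slide":[0,35,-55],"jaw":0},
  {"dr":[0,0,0],"slide":[0,72,-55],"jaw":0},
  {"dr":[0,0,0],"slide":[0,72,-50],"jaw":0},
  {"dr":[0,0,0],"slide":[0,72,-32],"jaw":0},
  {"dr":[0,0,0],"slide":[0,72,-16],"jaw":0},
  {"dr":[0,0,0],"slide":[0,72,-16],"jaw":0},
])

```text
clock: 7.5
position: [535.0, -161.1, 33.9]
ee_rot: [1.0, 0.021, -0.002, -0.0]
contact_force: [-0.6, 0.1, 0.0]
gripper_width: 0.1
grasp_force: 0.0
```

```bash
python3 -c "
from h import *
F(6)"
```

```text
clk 7.8 F/pos/T [   0.04   -0.08   -0.25  536.46 -161.38   35.83    0.01   -0.01    0.  ] sd [0.2  0.62 0.37 0.31 0.12 0.49]
```

Settled at 36.2 or so; down 15 to about 21.

step_arm([
  {"dr":[0,0,0],"slide":[0,0,4],"jaw":0},
  {"dr":[0,0,0],"slide":[0,0,7],"jaw":0},
  {"dr":[0,0,0],"slide":[0,0,9],"jaw":0},
  {"dr":[0,0,0],"slide":[0,0,11],"jaw":0},
  {"dr":[0,0,0],"slide":[0,0,13],"jaw":0},
  {"dr":[0,0,0],"slide":[0,0,14.2],"jaw":0},
  {"dr":[0,0,0],"slide":[0,0,14.8],"jaw":0},
  {"dr":[0,0,0],"slide":[0,0,14.8],"jaw":0},
])

```text
clock: 8.8
position: [536.1, -161.6, 20.8]
ee_rot: [1.0, 0.021, -0.0, 0.0]
contact_force: [-1.3, -0.7, 0.5]
gripper_width: -0.2
grasp_force: 0.6
```

```bash
python3 -c "
from h import *
F(8)"
```

```text
clk 9.2 F/pos/T [  -0.95   -0.12    0.84  536.15 -161.64   20.87   -0.03    0.27    0.03] sd [0.53 0.69 0.44 0.02 0.01 0.02]
```

step_arm([
  {"dr":[0,0,0],"slide":[0,0,0.4],"jaw":0},
  {"dr":[0,0,0],"slide":[0,0,0.7],"jaw":0},
  {"dr":[0,0,0],"slide":[0,0,0.9],"jaw":0},
  {"dr":[0,0,0],"slide":[0,0,1.1],"jaw":0},
  {"dr":[0,0,0],"slide":[0,0,1.2],"jaw":0},
  {"dr":[0,0,0],"slide":[0,0,1.2],"jaw":0},
  {"dr":[0,0,0],"slide":[0,0,1.2],"jaw":0},
  {"dr":[0,0,0],"slide":[0,0,1.2],"jaw":0},
])

```text
clock: 10.2
position: [536.1, -161.6, 20.1]
ee_rot: [1.0, 0.021, 0.0, 0.0]
contact_force: [-1.8, 0.8, 5.2]
gripper_width: 0.5
grasp_force: 2.7
```

```bash
python3 -c "
from h import *
F(4)"
```

```text
clk 10.4 F/pos/T [  -2.16    0.8     5.75  536.13 -161.63   20.09    0.14    0.64    0.01] sd [0.79 0.18 0.43 0.02 0.01 0.01]
```

step_arm([
  {"dr":[0,0,0],"slide":[0,0,-25],"jaw":0},
  {"dr":[0,0,0],"slide":[0,0,-55],"jaw":0},
  {"dr":[0,0,0],"slide":[0,35,-55],"jaw":0},
  {"dr":[0,0,0],"slide":[0,72,-55],"jaw":0},
  {"dr":[0,0,0],"slide":[0,72,-50],"jaw":0},
  {"dr":[0,0,0],"slide":[0,72,-32],"jaw":0},
  {"dr":[0,0,0],"slide":[0,72,-16],"jaw":0},
  {"dr":[0,0,0],"slide":[0,72,-16],"jaw":0},
])

```text
clock: 11.4
position: [538.0, -232.9, 33.8]
ee_rot: [1.0, 0.021, -0.002, -0.0]
contact_force: [0.6, 0.6, 0.5]
gripper_width: 0.0
grasp_force: 0.0
```

```bash
python3 -c "
from h import *
F(6)"
```

```text
clk 11.7 F/pos/T [   0.21    0.12    0.18  539.45 -233.38   35.86    0.     -0.      0.01] sd [0.24 0.53 0.33 0.32 0.14 0.52]
```

step_arm([
  {"dr":[0,0,0],"slide":[0,0,4],"jaw":0},
  {"dr":[0,0,0],"slide":[0,0,7],"jaw":0},
  {"dr":[0,0,0],"slide":[0,0,9],"jaw":0},
  {"dr":[0,0,0],"slide":[0,0,11],"jaw":0},
  {"dr":[0,0,0],"slide":[0,0,13],"jaw":0},
  {"dr":[0,0,0],"slide":[0,0,14.2],"jaw":0},
  {"dr":[0,0,0],"slide":[0,0,14.8],"jaw":0},
  {"dr":[0,0,0],"slide":[0,0,14.8],"jaw":0},
])

```text
clock: 12.7
position: [538.9, -233.6, 20.9]
ee_rot: [1.0, 0.02, -0.0, -0.0]
contact_force: [-2.2, -0.1, 3.3]
gripper_width: 0.2
grasp_force: 1.5
```

```bash
python3 -c "
from h import *
F(8)"
```

```text
clk 13.1 F/pos/T [  -2.41   -0.13    3.09  538.99 -233.58   20.86   -0.05    0.76    0.02] sd [0.49 0.26 0.34 0.04 0.01 0.03]
```

step_arm([
  {"dr":[0,0,0],"slide":[0,0,0.4],"jaw":0},
  {"dr":[0,0,0],"slide":[0,0,0.7],"jaw":0},
  {"dr":[0,0,0],"slide":[0,0,0.9],"jaw":0},
  {"dr":[0,0,0],"slide":[0,0,1.1],"jaw":0},
  {"dr":[0,0,0],"slide":[0,0,1.2],"jaw":0},
  {"dr":[0,0,0],"slide":[0,0,1.2],"jaw":0},
  {"dr":[0,0,0],"slide":[0,0,1.2],"jaw":0},
  {"dr":[0,0,0],"slide":[0,0,1.2],"jaw":0},
])

```text
clock: 14.1
position: [539.2, -233.6, 20.1]
ee_rot: [1.0, 0.021, 0.0, 0.0]
contact_force: [-3.3, 0.3, 6.0]
gripper_width: -0.1
grasp_force: 3.1
```

```bash
python3 -c "
from h import *
F(4)"
```

```text
clk 14.3 F/pos/T [  -3.25    0.65    6.15  539.15 -233.59   20.12    0.11    0.99   -0.02] sd [0.58 0.42 0.46 0.01 0.02 0.01]
```

step_arm([
  {"dr":[0,0,0],"slide":[0,0,-50],"jaw":0},
  {"dr":[0,0,0],"slide":[0,0,-100],"jaw":0},
  {"dr":[0,0,0.6],"slide":[-10,-35,-145],"jaw":0},
  {"dr":[0,0,1.2],"slide":[-25,-85,-165],"jaw":0},
  {"dr":[0,0,1.8],"slide":[-41,-142,-180],"jaw":30},
  {"dr":[0,0,2.4],"slide":[-57,-200,-192],"jaw":60},
  {"dr":[0,0,3.0],"slide":[-73,-258,-195],"jaw":85},
  {"dr":[0,0,3.4],"slide":[-89,-315,-195],"jaw":85},
])

```text
clock: 15.3
position: [437.4, 80.0, 215.2]
ee_rot: [0.976, -0.216, 0.002, -0.002]
contact_force: [1.0, 1.6, -0.8]
gripper_width: 72.5
grasp_force: 0.0
```

```bash
python3 -c "
from h import *
go([412,145,215],-25)"
```

```text
clk 15.3 pos [437.44  80.04 215.22] F [ 1.    1.57 -0.77] w 72.45208839873708
slide [-50.47 -48.16   0.29] dr [-0.03 -0.02  0.01]
```

step_arm([
  {"dr":[0,0,0],"slide":[-25,-24,0],"jaw":85},
  {"dr":[0,0,0],"slide":[-50,-48,0],"jaw":85},
  {"dr":[0,0,0],"slide":[-50,-48,0],"jaw":85},
  {"dr":[0,0,0],"slide":[-50,-48,0],"jaw":85},
  {"dr":[0,0,0],"slide":[-50,-48,0],"jaw":85},
  {"dr":[0,0,0],"slide":[-50,-48,0],"jaw":85},
  {"dr":[0,0,0],"slide":[-50,-48,0],"jaw":85},
  {"dr":[0,0,0],"slide":[-50,-48,0],"jaw":85},
])

```text
clock: 16.3
position: [412.1, 141.8, 214.6]
ee_rot: [0.977, -0.215, 0.0, -0.0]
contact_force: [0.2, 0.1, -0.6]
gripper_width: 84.8
grasp_force: 0.0
```

```bash
python3 - <<'E'
from h import *
go([412,145,215],-25)
st=arm.read_state(); im=optics.get_image("wrist"); cv2.imwrite("pics/w2.png",im)
E
```

```text
clk 16.3 pos [412.1  141.85 214.59] F [ 0.22  0.06 -0.64] w 84.79437668795005
slide [-1.41 -2.82 -0.41] dr [-0.    0.    0.01]
```

View pics/w2.png

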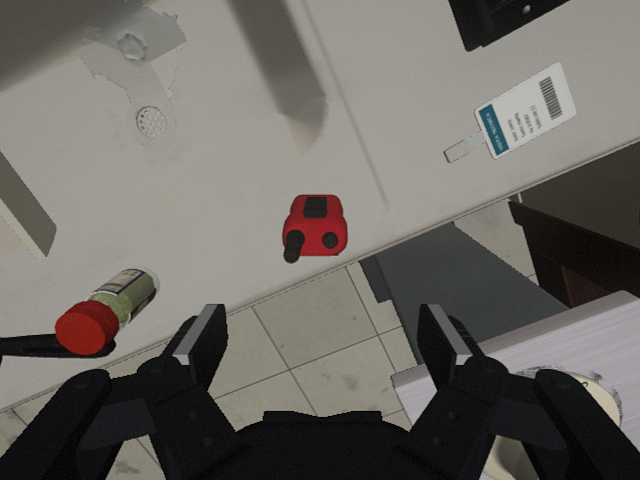

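```bash
python3 - <<'E'
import cv2
t=cv2.imread("pics/w2.png"); cv2.imwrite("pics/w2c.png",cv2.resize(t[185:270,270:360],None,fx=7,fy=7,interpolation=cv2.INTER_CUBIC))
E
```

```text
(no output)
```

View pics/w2c.png

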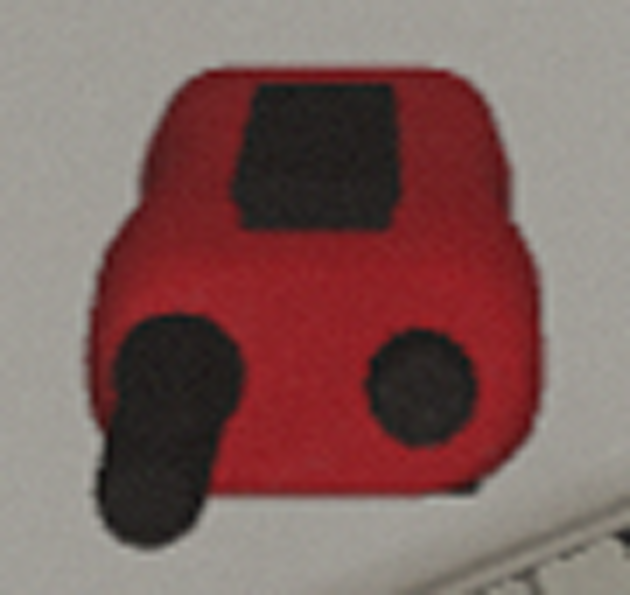

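```bash
python3 - <<'E'
from h import *
st=arm.read_state()
for n,u,z in [("front edge",(315,255.4),107),("L",(270+88/7,185+370/7),108),("R",(270+543/7,185+370/7),108),("back foot",(317.5,195.2),-5),("knob",(270+421/7,185+388/7),118),("ant base",(270+180/7,185+378/7),114)]:
    p=pt("wrist",u,z,st); print(n,p,tool(p,st))
E
```

```text
front edge [399.72 153.67 107.  ] [-16.18  -5.44 107.62]
L [424.05 170.25 108.  ] [ -1.08 -30.71 106.62]
R [402.59 124.06 108.  ] [ -1.12  20.21 106.62]
back foot [424.34 141.42  -5.  ] [ 11.3   -4.67 219.62]
knob [409.54 136.16 118.  ] [ 0.09  6.31 96.62]
ant base [420.44 160.05 114.  ] [ -0.06 -19.95 100.62]
```

step_arm([
  {"dr":[0,0,0],"slide":[-1,-5.2,10],"jaw":85},
  {"dr":[0,0,0],"slide":[-1,-5.2,35],"jaw":85},
  {"dr":[0,0,0],"slide":[-1,-5.2,60],"jaw":85},
  {"dr":[0,0,0],"slide":[-1,-5.2,85],"jaw":85},
  {"dr":[0,0,0],"slide":[-1,-5.2,105],"jaw":85},
  {"dr":[0,0,0],"slide":[-1,-5.2,122],"jaw":85},
  {"dr":[0,0,0],"slide":[-1,-5.2,131],"jaw":85},
  {"dr":[0,0,0],"slide":[-1,-5.2,133],"jaw":85},
])

```text
clock: 17.35
position: [413.1, 147.2, 81.0]
ee_rot: [0.977, -0.215, -0.0, 0.001]
contact_force: [-0.4, 0.1, -0.4]
gripper_width: 84.8
grasp_force: 0.0
```

step_arm([
  {"dr":[0,0,0],"slide":[0,0,0],"jaw":80},
  {"dr":[0,0,0],"slide":[0,0,0],"jaw":75},
  {"dr":[0,0,0],"slide":[0,0,0],"jaw":70},
  {"dr":[0,0,0],"slide":[0,0,0],"jaw":65},
  {"dr":[0,0,0],"slide":[0,0,0],"jaw":61},
  {"dr":[0,0,0],"slide":[0,0,0],"jaw":58},
  {"dr":[0,0,0],"slide":[0,0,0],"jaw":54},
  {"dr":[0,0,0],"slide":[0,0,0],"jaw":45},
])

```text
clock: 18.35
position: [413.1, 146.6, 82.4]
ee_rot: [0.977, -0.215, -0.0, 0.001]
contact_force: [-1.8, -0.5, 7.9]
gripper_width: 53.9
grasp_force: 58.7
```

step_arm([
  {"dr":[0,0,0],"slide":[0,0,-3],"jaw":40},
  {"dr":[0,0,0],"slide":[0,0,-10],"jaw":40},
  {"dr":[0,0,0],"slide":[0,0,-25],"jaw":40},
  {"dr":[0,0,0],"slide":[0,0,-45],"jaw":40},
  {"dr":[0,0,0],"slide":[0,0,-70],"jaw":40},
  {"dr":[0,0,0],"slide":[0,0,-90],"jaw":40},
  {"dr":[0,0,0],"slide":[0,0,-100],"jaw":40},
  {"dr":[0,0,0],"slide":[0,0,-100],"jaw":40},
])

```text
clock: 19.35
position: [413.2, 147.3, 181.7]
ee_rot: [0.977, -0.215, 0.0, -0.0]
contact_force: [-0.2, 0.1, -5.3]
gripper_width: 53.7
grasp_force: 62.3
```

```bash
python3 - <<'E'
from h import *
s=arm.read_state();print(s["gripper_width"],s["grasp_force"])
go([540.2,-233,190],2.4)
w=optics.get_image("wrist");t=optics.get_image("side")
cv2.imwrite("pics/g1.png",np.hstack([cv2.resize(w,(400,300)),cv2.resize(t[130:355,340:640],(400,300))]))
E
```

```text
53.71189739101624 62.320212721824646
clk 19.35 pos [413.18 147.28 181.73] F [-0.2   0.08 -5.34] w 53.71189739101624
slide [275.13 291.62  -8.51] dr [-0.01 -0.   -3.41]
```

View pics/g1.png

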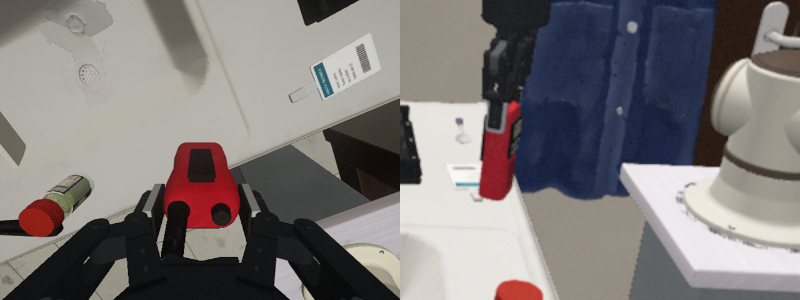

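step_arm([
  {"dr":[0,0,-0.2],"slide":[14,15,-4],"jaw":40},
  {"dr":[0,0,-0.6],"slide":[42,45,-8],"jaw":40},
  {"dr":[0,0,-1.1],"slide":[80,85,-8],"jaw":40},
  {"dr":[0,0,-1.6],"slide":[120,127,-8],"jaw":40},
  {"dr":[0,0,-2.1],"slide":[160,170,-8],"jaw":40},
  {"dr":[0,0,-2.6],"slide":[200,212,-8],"jaw":40},
  {"dr":[0,0,-3.1],"slide":[238,252,-8],"jaw":40},
  {"dr":[0,0,-3.4],"slide":[262,278,-8],"jaw":40},
])

```text
clock: 20.45
position: [534.0, -217.5, 187.6]
ee_rot: [1.0, 0.02, -0.002, -0.0]
contact_force: [-0.1, 0.6, -5.5]
gripper_width: 54.1
grasp_force: 62.3
```

```bash
python3 -c "
from h import *
go([540.2,-233,190],2.4)"
```

```text
clk 20.45 pos [ 534.02 -217.48  187.56] F [-0.14  0.58 -5.51] w 54.05135446871857
slide [ 5.54 15.76 -2.47] dr [-0.    0.02 -0.01]
```

step_arm([
  {"dr":[0,0,0],"slide":[3,10,0],"jaw":40},
  {"dr":[0,0,0],"slide":[5.3,17,0],"jaw":40},
  {"dr":[0,0,0],"slide":[5.3,17.5,0],"jaw":40},
  {"dr":[0,0,0],"slide":[5.3,17.5,0],"jaw":40},
  {"dr":[0,0,0],"slide":[5.3,17.5,0],"jaw":40},
  {"dr":[0,0,0],"slide":[5.3,17.5,0],"jaw":40},
  {"dr":[0,0,0],"slide":[5.3,17.5,0],"jaw":40},
  {"dr":[0,0,0],"slide":[5.3,17.5,0],"jaw":40},
])

```text
clock: 21.45
position: [540.2, -232.4, 189.6]
ee_rot: [1.0, 0.021, 0.0, -0.0]
contact_force: [0.3, -1.1, -4.9]
gripper_width: 53.7
grasp_force: 62.3
```

```bash
python3 - <<'E'
from h import *
go([540.2,-233,190],2.4)
st=arm.read_state()
# box radio hull projections assuming upright, centred on tool, underside 87 below TCP
ims={"wrist":optics.get_image("wrist"),"side":optics.get_image("side"),"top":optics.get_image("top")}
M=R.from_quat(st["ee_rot"]).as_matrix()
out=[]
for n,im in ims.items():
    b,g,r=[im[...,i].astype(int) for i in range(3)]
    m=((r>60)&(r>2*g)&(r>2*b)).astype(np.uint8)
    k,l,s,c=cv2.connectedComponentsWithStats(m)
    pc=np.array([px(n,st["position"]+M@[0,0,40],st)]); 
    i=1+min(range(k-1),key=lambda i:np.linalg.norm(c[i+1]-pc)-s[i+1][4]/50); mm=(l==i)
    print(n,"bbox",s[i])
    ys=np.where(mm.any(1))[0]
    for y in ys[::max(1,len(ys)//10)]:
        x=np.where(mm[y])[0]; print(y,x.min(),x.max(),end="; ")
    print()
    for z in (87,-20):
        print(" pred z",z,[np.round(px(n,st["position"]+M@[a*16.5,bb*28,z],st),1).tolist() for a,bb in ((1,-1),(1,1),(-1,1),(-1,-1))])
    x0,y0=(np.clip(c[i],[133,100],[507,380])).astype(int)
    cr=im[y0-100:y0+100,x0-133:x0+133] if n!="wrist" else cv2.resize(im[20:420,54:586],(266,200),interpolation=cv2.INTER_AREA)
    out.append(cr)
cv2.imwrite("pics/g2.png",cv2.resize(np.hstack([ims["wrist"][60:360,160:480],cv2.resize(out[1][20:180,53:213],(300,300))]),None,fx=1.25,fy=1.25))
E
```

```text
clk 21.45 pos [ 540.23 -232.35  189.65] F [ 0.26 -1.07 -4.91] w 53.72116590799355
slide [-0.06  0.65 -0.35] dr [-0.   -0.   -0.01]
wrist bbox [ 260  228  125  137 9500]
228 293 345; 241 283 356; 254 278 362; 267 278 363; 280 273 370; 293 267 376; 306 263 380; 319 261 383; 332 261 383; 345 266 378; 358 299 368; 
 pred z 87 [[283.3, 222.9], [362.0, 222.8], [360.4, 265.7], [284.9, 265.8]]
 pred z -20 [[254.4, 292.7], [391.9, 292.6], [387.0, 360.3], [259.3, 360.4]]
side bbox [327 143  16  52 560]
143 330 330; 148 329 342; 153 328 342; 158 329 342; 163 329 342; 168 329 341; 173 327 341; 178 328 341; 183 328 341; 188 328 340; 193 329 340; 
 pred z 87 [[326.7, 194.8], [325.8, 186.9], [339.9, 187.2], [341.3, 195.2]]
 pred z -20 [[328.7, 148.2], [327.7, 141.9], [342.3, 142.3], [343.8, 148.6]]
top bbox [433 271   1   1   1]
271 433 433; 
 pred z 87 [[405.6, 257.1], [434.4, 256.5], [435.3, 273.5], [406.3, 274.1]]
 pred z -20 [[417.8, 251.8], [450.5, 251.1], [451.5, 270.4], [418.6, 271.1]]
```

View pics/g2.png

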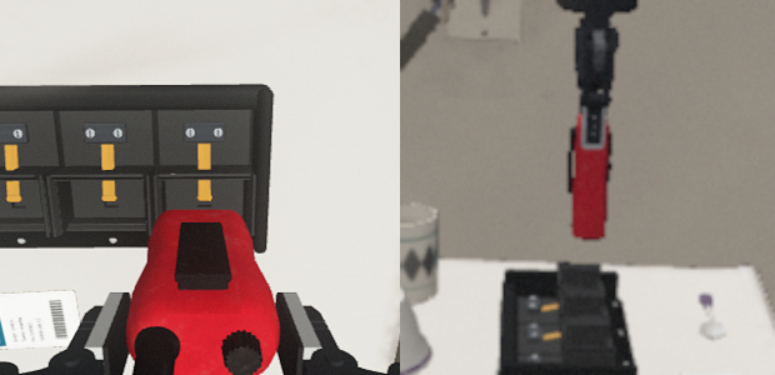

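```bash
python3 - <<'E'
from h import *
st=arm.read_state()
for z,u in [(29,(323.3,220.8)),(102.6,(319.8,228)),(102.6,(320,254))]:
    p=pt("wrist",u,z,st); print(p,tool(p,st))
E
```

```text
[ 538.47 -233.27   29.  ] [ -1.76   0.76 160.59]
[ 552.79 -229.89  102.6 ] [12.69 -2.03 86.99]
[ 532.96 -230.79  102.6 ] [-7.16 -1.94 86.99]
```

step_arm([
  {"dr":[0,0,0],"slide":[0.7,1.5,8],"jaw":40},
  {"dr":[0,0,0],"slide":[0.7,1.5,20],"jaw":40},
  {"dr":[0,0,0],"slide":[0.7,1.5,32],"jaw":40},
  {"dr":[0,0,0],"slide":[0.7,1.5,42],"jaw":40},
  {"dr":[0,0,0],"slide":[0.7,1.5,47],"jaw":40},
  {"dr":[0,0,0],"slide":[0.7,1.5,51],"jaw":40},
  {"dr":[0,0,0],"slide":[0.7,1.5,52],"jaw":40},
  {"dr":[0,0,0],"slide":[0.7,1.5,52],"jaw":40},
])

```text
clock: 22.6
position: [541.2, -233.9, 137.9]
ee_rot: [1.0, 0.021, 0.0, 0.0]
contact_force: [0.3, -0.8, -5.3]
gripper_width: 54.1
grasp_force: 62.2
```

```bash
python3 -c "
from h import *
F(4)"
```

```text
clk 22.8 F/pos/T [  -0.06   -0.04   -4.44  541.19 -233.93  137.98   -0.03   -0.02    0.02] sd [0.65 0.18 0.3  0.03 0.01 0.03]
```

step_arm([
  {"dr":[0,0,0],"slide":[0,0,2],"jaw":40},
  {"dr":[0,0,0],"slide":[0,0,4],"jaw":40},
  {"dr":[0,0,0],"slide":[0,0,6],"jaw":40},
  {"dr":[0,0,0],"slide":[0,0,8],"jaw":40},
  {"dr":[0,0,0],"slide":[0,0,10],"jaw":40},
  {"dr":[0,0,0],"slide":[0,0,10],"jaw":40},
  {"dr":[0,0,0],"slide":[0,0,10],"jaw":40},
  {"dr":[0,0,0],"slide":[0,0,10],"jaw":40},
])

```text
clock: 23.8
position: [541.1, -233.9, 127.7]
ee_rot: [1.0, 0.021, 0.0, 0.0]
contact_force: [-0.3, -1.0, -4.8]
gripper_width: 53.8
grasp_force: 62.2
```

```bash
python3 -c "
from h import *
F(4)"
```

```text
clk 24.0 F/pos/T [   0.19   -0.11   -4.5   541.02 -233.9   127.7    -0.01   -0.01   -0.02] sd [0.53 0.14 0.25 0.02 0.01 0.02]
```

step_arm([
  {"dr":[0,0,0],"slide":[0,0,2],"jaw":40},
  {"dr":[0,0,0],"slide":[0,0,4],"jaw":40},
  {"dr":[0,0,0],"slide":[0,0,6],"jaw":40},
  {"dr":[0,0,0],"slide":[0,0,8],"jaw":40},
  {"dr":[0,0,0],"slide":[0,0,9],"jaw":40},
  {"dr":[0,0,0],"slide":[0,0,9],"jaw":40},
  {"dr":[0,0,0],"slide":[0,0,9],"jaw":40},
  {"dr":[0,0,0],"slide":[0,0,9],"jaw":40},
])

```text
clock: 25.0
position: [542.4, -234.0, 122.9]
ee_rot: [1.0, 0.021, 0.002, 0.001]
contact_force: [-2.3, 4.5, 13.4]
gripper_width: 53.7
grasp_force: 64.5
```

```bash
python3 -c "
from h import *
F(4)"
```

```text
clk 25.2 F/pos/T [  -2.22    4.43   13.7   542.41 -233.99  122.87    1.43    1.19   -0.08] sd [0.13 0.07 0.08 0.01 0.01 0.01]
```

step_arm([
  {"dr":[0,0,0],"slide":[0,0,-4],"jaw":40},
  {"dr":[0,0,0],"slide":[0,0,-7],"jaw":40},
  {"dr":[0,0,0],"slide":[1.8,-1,-7],"jaw":40},
  {"dr":[0,0,0],"slide":[1.8,-1,-6],"jaw":40},
  {"dr":[0,0,0],"slide":[1.8,-1,-4],"jaw":40},
  {"dr":[0,0,0],"slide":[1.8,-1,-2],"jaw":40},
  {"dr":[0,0,0],"slide":[1.8,-1,-1],"jaw":40},
  {"dr":[0,0,0],"slide":[1.8,-1,-1],"jaw":40},
])

```text
clock: 26.2
position: [542.9, -232.9, 122.8]
ee_rot: [1.0, 0.021, 0.0, 0.001]
contact_force: [-3.3, 3.0, 12.1]
gripper_width: 53.9
grasp_force: 64.3
```

```bash
python3 -c "
from h import *
F(4)"
```

```text
clk 26.4 F/pos/T [  -3.32    2.69   11.7   542.89 -232.95  122.76    0.79    1.61   -0.05] sd [0.45 0.32 0.31 0.01 0.01 0.02]
```

```bash
python3 - <<'E'
from h import *
st=arm.read_state()
w=optics.get_image("wrist"); s=optics.get_image("side")
a=px("wrist",np.array([557,-233,50]),st); b=px("side",np.array([540,-233,70]),st); print(a,b)
a=a.astype(int); b=b.astype(int)
x0,y0=a[0]-80,a[1]-50; X0,Y0=b[0]-35,b[1]-40
print((x0,y0),(X0,Y0))
A=cv2.resize(w[y0:y0+120,x0:x0+160],(800,600),interpolation=cv2.INTER_CUBIC)[:, :]
B=cv2.resize(s[Y0:Y0+70,X0:X0+70],(300,300),interpolation=cv2.INTER_CUBIC)
A[300:,500:]=B
cv2.imwrite("pics/g3.png",A); cv2.imwrite("w_full.png",w); cv2.imwrite("s_full.png",s)
E
```

```text
[323.51 231.98] [332.86 204.19]
(np.int64(243), np.int64(181)) (np.int64(297), np.int64(164))
```

View pics/g3.png

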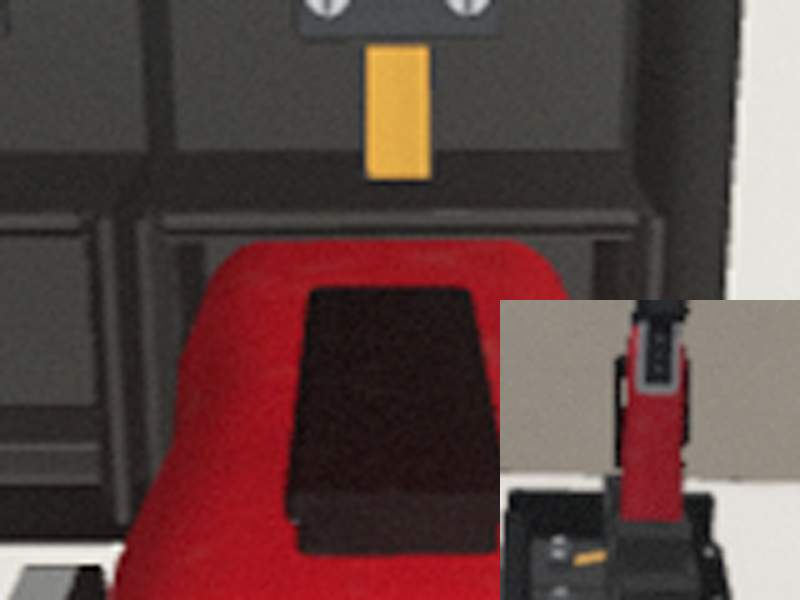

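```bash
python3 - <<'E'
from h import *
st=arm.read_state()
q=lambda x,y:(243+x/5,181+y/5)
for n,c,z in [("radio back bottom L",(240,243),36),("R",(520,243),36),("radio back @60",(388,243),50),("rear lip top edge",(400,212),58),("rear lip top if52",(400,212),52),("rear lip inner",(400,236),46),("flare L out",(150,215),50),("flare R out",(662,215),50),("inner L",(207,240),44),("inner R",(592,240),44),("leaf",(398,178),45)]:
    print(n,pt("wrist",q(*c),z,st))
w=cv2.imread("w_full.png"); 
b,g,r=[w[...,i].astype(int) for i in range(3)]; m=(r>60)&(r>2*g)&(r>2*b)
for y in range(227,262,3):
    x=np.where(m[y,200:450])[0]+200
    if len(x): print(y,x.min(),x.max(),(x.min()+x.max())/2)
s=cv2.imread("s_full.png"); b,g,r=[s[...,i].astype(int) for i in range(3)]; m=(r>60)&(r>2*g)&(r>2*b)
for y in range(160,220,4):
    x=np.where(m[y,300:370])[0]+300
    if len(x): print(y,x.min(),x.max(),end=" | ")
print()
for z in (122,100,80,60,40): print(z,[np.round(px("side",np.array([540+d,-205,z])),1).tolist() for d in(-16.5,16.5)])
E
```

```text
radio back bottom L [ 553.55 -209.95   36.  ]
R [ 555.19 -249.98   36.  ]
radio back @60 [ 558.57 -230.97   50.  ]
rear lip top edge [ 565.15 -232.27   58.  ]
rear lip top if52 [ 563.5  -232.37   52.  ]
rear lip inner [ 558.45 -232.61   46.  ]
flare L out [ 561.16 -199.05   50.  ]
flare R out [ 563.96 -267.4    50.  ]
inner L [ 556.2  -206.06   44.  ]
inner R [ 558.37 -259.14   44.  ]
leaf [ 566.33 -232.01   45.  ]
230 291 348 319.5
233 288 352 320.0
236 285 354 319.5
239 284 355 319.5
242 283 357 320.0
245 282 358 320.0
248 280 360 320.0
251 279 361 320.0
254 279 362 320.5
257 278 362 320.0
260 278 363 320.5
172 328 328 | 176 327 328 | 180 326 340 | 184 327 339 | 188 327 339 | 192 326 339 | 196 325 339 | 200 325 338 | 204 326 338 | 208 325 338 | 212 325 339 | 
122 [[341.3, 187.0], [326.6, 186.5]]
100 [[340.8, 196.3], [326.2, 195.7]]
80 [[340.4, 204.6], [325.9, 204.1]]
60 [[339.9, 212.8], [325.5, 212.3]]
40 [[339.5, 220.9], [325.2, 220.4]]
```

step_arm([
  {"dr":[0,0,0],"slide":[0,0,-4],"jaw":40},
  {"dr":[0,0,0],"slide":[0,0,-7],"jaw":40},
  {"dr":[0,0,0],"slide":[2.5,2,-7],"jaw":40},
  {"dr":[0,0,0],"slide":[2.5,2,-6],"jaw":40},
  {"dr":[0,0,0],"slide":[2.5,2,-4],"jaw":40},
  {"dr":[0,0,0],"slide":[2.5,2,-2],"jaw":40},
  {"dr":[0,0,0],"slide":[2.5,2,-0.5],"jaw":40},
  {"dr":[0,0,0],"slide":[2.5,2,-0.5],"jaw":40},
])

```text
clock: 27.5
position: [545.2, -234.6, 119.9]
ee_rot: [1.0, 0.021, -0.0, -0.0]
contact_force: [-0.3, 0.6, -4.8]
gripper_width: 54.0
grasp_force: 62.2
```

```bash
python3 -c "
from h import *
F(4)"
```

```text
clk 27.7 F/pos/T [   0.52   -0.21   -4.73  545.36 -234.71  120.16   -0.02   -0.02    0.02] sd [0.17 0.51 0.66 0.04 0.01 0.07]
```

step_arm([
  {"dr":[0,0,0],"slide":[0,0,1],"jaw":40},
  {"dr":[0,0,0],"slide":[0,0,2],"jaw":40},
  {"dr":[0,0,0],"slide":[0,0,3],"jaw":40},
  {"dr":[0,0,0],"slide":[0,0,4],"jaw":40},
  {"dr":[0,0,0],"slide":[0,0,5],"jaw":40},
  {"dr":[0,0,0],"slide":[0,0,6],"jaw":40},
  {"dr":[0,0,0],"slide":[0,0,7],"jaw":40},
  {"dr":[0,0,0],"slide":[0,0,7],"jaw":40},
])

```text
clock: 28.7
position: [545.2, -234.7, 113.1]
ee_rot: [1.0, 0.021, -0.0, 0.0]
contact_force: [-0.0, -0.5, -3.2]
gripper_width: 53.9
grasp_force: 62.3
```

```bash
python3 -c "
from h import *
F(4)"
```

```text
clk 28.9 F/pos/T [  -1.13   -0.14   -3.7   545.28 -234.73  113.17    0.      0.27   -0.01] sd [0.19 0.23 0.57 0.03 0.01 0.02]
```

Smooth; leaf is being felt. Continue to the floor.

step_arm([
  {"dr":[0,0,0],"slide":[0,0,1],"jaw":40},
  {"dr":[0,0,0],"slide":[0,0,2],"jaw":40},
  {"dr":[0,0,0],"slide":[0,0,3],"jaw":40},
  {"dr":[0,0,0],"slide":[0,0,4],"jaw":40},
  {"dr":[0,0,0],"slide":[0,0,4.7],"jaw":40},
  {"dr":[0,0,0],"slide":[0,0,5.4],"jaw":40},
  {"dr":[0,0,0],"slide":[0,0,5.8],"jaw":40},
  {"dr":[0,0,0],"slide":[0,0,5.8],"jaw":40},
])

```text
clock: 29.9
position: [545.3, -234.8, 107.6]
ee_rot: [1.0, 0.021, -0.0, 0.0]
contact_force: [-3.2, 0.2, 1.2]
gripper_width: 54.3
grasp_force: 62.7
```

```bash
python3 -c "
from h import *
F(4)"
```

```text
clk 30.1 F/pos/T [  -3.34    0.61    1.42  545.25 -234.73  107.62    0.05    1.12   -0.04] sd [0.5  0.31 0.59 0.01 0.01 0.01]
```

step_arm([
  {"dr":[0,0,0],"slide":[0,0,0.3],"jaw":40},
  {"dr":[0,0,0],"slide":[0,0,0.6],"jaw":40},
  {"dr":[0,0,0],"slide":[0,0,0.9],"jaw":40},
  {"dr":[0,0,0],"slide":[0,0,1],"jaw":40},
  {"dr":[0,0,0],"slide":[0,0,1],"jaw":40},
  {"dr":[0,0,0],"slide":[0,0,1],"jaw":40},
  {"dr":[0,0,0],"slide":[0,0,1],"jaw":40},
  {"dr":[0,0,0],"slide":[0,0,1],"jaw":40},
])

```text
clock: 31.1
position: [545.3, -234.7, 107.5]
ee_rot: [1.0, 0.021, 0.0, 0.0]
contact_force: [-4.8, 2.6, 7.2]
gripper_width: 54.1
grasp_force: 63.5
```

```bash
python3 -c "
from h import *
F(4)"
```

```text
clk 31.3 F/pos/T [  -4.88    1.44    8.04  545.34 -234.71  107.55    0.52    1.8    -0.05] sd [0.65 0.3  0.42 0.01 0.   0.01]
```

step_arm([
  {"dr":[0,0,0],"slide":[0,0,-0.5],"jaw":54},
  {"dr":[0,0,0],"slide":[0,0,-0.5],"jaw":57},
  {"dr":[0,0,0],"slide":[0,0,-0.5],"jaw":62},
  {"dr":[0,0,0],"slide":[0,0,-0.5],"jaw":68},
  {"dr":[0,0,0],"slide":[0,0,-0.5],"jaw":75},
  {"dr":[0,0,0],"slide":[0,0,-0.5],"jaw":80},
  {"dr":[0,0,0],"slide":[0,0,-0.5],"jaw":80},
  {"dr":[0,0,0],"slide":[0,0,-0.5],"jaw":80},
])

```text
clock: 32.3
position: [545.4, -234.7, 106.8]
ee_rot: [1.0, 0.021, 0.0, 0.0]
contact_force: [0.0, 0.5, 0.0]
gripper_width: 79.7
grasp_force: 0.0
```

step_arm([
  {"dr":[0,0,0],"slide":[0,0,-5],"jaw":80},
  {"dr":[0,0,0],"slide":[0,0,-20],"jaw":80},
  {"dr":[0,0,0],"slide":[0,0,-40],"jaw":80},
  {"dr":[0,0,0],"slide":[0,0,-65],"jaw":80},
  {"dr":[0,0,0],"slide":[0,0,-90],"jaw":80},
  {"dr":[0,0,0],"slide":[0,0,-110],"jaw":80},
  {"dr":[0,0,0],"slide":[0,0,-120],"jaw":80},
  {"dr":[0,0,0],"slide":[0,0,-120],"jaw":80},
])

```text
clock: 33.3
position: [545.6, -234.7, 227.9]
ee_rot: [1.0, 0.02, 0.001, 0.0]
contact_force: [0.8, 0.0, -1.7]
gripper_width: 79.9
grasp_force: 0.0
```

```bash
python3 - <<'E'
from h import *
st=arm.read_state(); print(st["clock"],st["position"],st["contact_force"])
for n in("wrist","side","top"):
    im=optics.get_image(n); b,g,r=[im[...,i].astype(int) for i in range(3)]; m=(r>60)&(r>2*g)&(r>2*b)
    P=[px(n,np.array([540.4+a*16.5,-233+c*28,z]),st) for a in(-1,1) for c in(-1,1) for z in(40,134)]
    P=np.array(P); lo=P.min(0)-25; hi=P.max(0)+25
    v,u=np.where(m); k=(u>lo[0])&(u<hi[0])&(v>lo[1])&(v<hi[1])
    print(n,"pred",P.min(0),P.max(0),"obs",u[k].min(),v[k].min(),u[k].max(),v[k].max())
    if n=="side":
        for y in range(v[k].min(),v[k].max(),5): q=u[k&(v==y)]; print(y,q.min(),q.max(),end=" | ")
        print([(z,px(n,np.array([540.4,-205,z])).round(1)) for z in(134,60)])
E
```

```text
33.3 [ 545.59 -234.74  227.86] [ 0.82  0.02 -1.72]
wrist pred [282.62 200.32] [358.81 270.06] obs 286 201 354 260
side pred [324.99 173.91] [341.42 220.9 ] obs 323 176 338 215
176 329 334 | 181 326 337 | 186 325 338 | 191 324 338 | 196 324 338 | 201 324 337 | 206 324 337 | 211 324 337 | [(134, array([334. , 181.6])), (60, array([332.5, 212.5]))]
top pred [400.42 254.95] [439.61 275.46] obs 402 261 436 273
```

```bash
python3 -c "
from bench import arm
print(arm.job_done())"
```

```text
the job is handed in; nothing more can be done
None
```

I pressed all three leaves from left to right, and the right one was clearly the stiffest (about 3 N against about 1 N for the other two). The radio now stands upright on the floor of the right bay, front facing out and released, and I handed the job in at about 33 s; on the way in it caught the front lip with about 18 N, so I lifted and re-centred it.

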